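Close the casting mould over its locating pins and hold it shut

TASK

Close the casting mould: lift its loose top half by the bar handle, set it down between the cheeks of the fixed lower half, on top of the two locating pins and just short of the wedge lugs, then slide it in under the lugs until it drops over the pins, pouring hole above the gate. Press it down against the springs until the two halves meet flush, and finish while still holding it pressed shut by its handle. Leave the wedges and the crucible where they lie.

Things in the scene. Friction and masses are not known exactly. Their poses are not given: they have to be found in the camera images.
- lower_half: Lower half of the mould, fixed. Origin: centre of the underside of its dark steel base plate (150 x 196 x 8 mm) on the bench; z up. On it an aluminium block 100 (x) x 140 (y) mm; its flat upper side, the parting face, is at z = 40 mm. When shut, the top half's origin is over this origin at z = 40 mm, axes parallel and same way round.
- pins (a point): Middle between the two steel locating pins, on the parting face: x, y = 0, z = 40 mm in the lower half's frame. The pins stand at y = +55 and -55 mm from here, 10 mm thick, 12 mm tall, the last 4 mm tapering to a nose 5 mm across. Lying on them, the top half's underside is at z = 52 mm in the lower half's frame.
- lugs (a point): Middle between the two wedge lugs, at the height of their undersides: x = 45, y = 0, z = 81 mm in the lower half's frame. Each overhang is 9 mm thick and spans x = 32 to 58, |y| over 56 mm, so the top half cannot come straight down: set it down at least 12 mm (better 18) towards -x of home, then slide it to +x; lying on the pins it clears the lugs by 5 mm.
- cheeks (a point): Middle between the two upright steel cheeks at the level where their flare begins: x, y = 0, z = 58 mm in the lower half's frame. They run from x = -65 to 65 mm, inner faces at y = +-71.5 mm from the base up to here; above, for x = -65 to 27 mm, they flare outward 30 degrees up to z = 70 mm. They guide the top half's ends, 1.5 mm to spare on each side.
- gate (a point): Point on the lower half's parting face where the metal enters, at x = 24, y = 35, z = 40 mm in its frame: the pouring hole must end above it.
- top_half: Loose top half: aluminium plate 84 (x) x 140 (y) x 24 (z) mm, about 0.6 kg, flat on the bench, right way up. Origin: centre of its underside; z up. In its underside, unseen from above, are two blind slots for the pins, 13 (x) x 16 (y) mm, 14 mm deep, at x = 0, y = +-55 mm (1.5 mm to spare each way in x).
- handle (a point): Middle of the top half's steel bar handle, at x, y = 0, z = 59 mm in its frame. The bar runs along the top half's y: 80 mm long, 14 mm wide (x), 12 mm high, on posts at y = +-34 mm, with 29 mm free below it. Grip it from above, fingers closing along the top half's x.
- sprue (a point): Pouring hole of the top half (a low dark collar 26 mm across, 8 mm high, on its upper side), here at the height of its underside: x = 24, y = 35, z = 0 mm in the top half's frame.
- parting_pins (a joint): Travel of four 8 mm brass spring pins (lower half's frame x = +-32, y = +-58 mm): 0 (4.5 mm proud of the parting face) to 0.0045 m (flush, shut). The springs push up about 9 N at 0 and 14 N flush: the top half, dropped over the locating pins, floats 4.5 mm open; about 8 N more on it shuts it, and it rises when let go.
- wedge_a: Bystander: steel wedge 80 x 24 x 24 mm tapering to 11 mm. Origin: centre of its underside.
- wedge_b: Bystander: a second such wedge.
- crucible: Bystander: small dark crucible, 68 mm across and 75 mm high. Origin: centre of its underside.

How it is judged:
On the way, in this order (a step that is already met when the one before it is completed fails the run):
1. the top half, held by its handle, lies on the locating pins between the cheeks, short of its place (contact force between top_half and lower_half above 0.5 N and contact force between the fingers and top_half above 0.5 N and x of top_half in the frame of lower_half between -0.04 and -0.006 m and y of top_half in the frame of lower_half between -0.005 and 0.005 m and z of top_half in the frame of lower_half between 0.048 and 0.056 m), for 0.1 s.
2. slid in under the lugs, it has dropped over the locating pins (z of top_half in the frame of lower_half below 0.047 m and x of top_half in the frame of lower_half between -0.0025 and 0.0025 m and horizontal distance between sprue and gate below 0.005 m), for 0.1 s.
At the end, for the whole second after the job is handed in: The fingers still hold the top half pressed shut by its handle (tool within 30 mm of it): gap to the parting face under 1.5 mm, tilt under 0.025 rad, within 2.5 mm of home along x, pouring hole within 4 mm of the gate, spring pins in by over 3 mm, at rest (z of top_half in the frame of lower_half below 0.0415 m and x of top_half in the frame of lower_half between -0.0025 and 0.0025 m and horizontal distance between sprue and gate below 0.004 m and angle between the z axis of top_half and the z axis of lower_half, either way round below 0.025 rad and value of joint parting_pins above 0.003 m and contact force between the fingers and top_half above 3 N and linear speed of top_half below 0.01 m/s and distance between the grasp point and handle below 0.03 m); the arm keeps its last pose, push and grip.
It fails at once if a wedge or the crucible is pushed away by more than 20 mm (distance of any of wedge_a, wedge_b, crucible from where it was at the start of the episode above 0.02 m).
It also fails if it takes over 54 s, if anything falls off the work surface, if the arm or the gripper's body presses on something with over 40 N, if the wrist force passes 120 N, or if a joint passes its speed limit or range.

ROBOT

A 7-joint arm with a two-finger parallel gripper is mounted at the origin on the work surface. World frame = base frame: x ahead of the robot, y to its left, z up, the work surface at z = 0. Lengths are in m, angles in rad, forces in N, time in s.
With the tool pointing down it reaches from about 0.35 to 0.9 m from the base axis. Payload 8.1 kg.
Tool frame: the origin (TCP) lies midway between the tips of the shut fingers; the grasp point (between the pads) lies 19 mm behind it (robot.grip_depth is the distance from the TCP to the grasp point, in m); z points along the fingers, y is the line along which they close (so a half turn about z gives the same grasp; the last joint's range is limited). The gripper opens to 92 mm and grips with 3 to 60 N. Pads are 19 mm wide; open, the fingers measure 130 mm over their backs; the gripper's body (75 mm by 190 mm) begins 47 mm behind the grasp point.
Start: joints at [1.113, 0.434, 0.025, 1.573, -0.012, 1.134, -0.075], TCP at [0.217, -0.586, 0.227] pointing down, gripper open.
Joint ranges: [-2.62, 2.62], [-0.44, 2.09], [-1.27, 1.32], [0.08, 2.57], [-1.32, 4.46], [0.12, 2], [-2.74, 2.74]. Speed limits (rad/s): [2.22, 2.22, 3.01, 3.01, 3.14, 3.14, 3.14].

INTERFACE

Orientations are given as a 3x3 rotation matrix whose columns are the frame's x, y, z axes.
In Python, from rig import robot, optics gives the robot as it stands. The module is installed in compiled form; this text tells all that it offers.
- The arm moves only by the tool apply_moves, never from a script. Its argument "deltas" is a list of rows, each a list of 7 numbers: the turn, a rotation vector about the tool's x, y, z in rad, then the shift along the tool's x, y, z in m, then the finger opening in m, from 0 to 0.0918. A call has 1 to 12 rows; each row shifts and turns the commanded pose from where the row before left it, along the tool's axes as they then stand; what a row does not reach is not made up. A row lasts 1/12 s, in which the tool goes at most 41.7 mm and 7.16 degrees, less where a joint would pass 70% of its speed; a pose out of reach is approached as far as the arm can. A call is refused whole if a number of a shift passes 0.0417 or a number of a turn 0.125, either way. A call with a gripper value outside its range is refused whole. The fingers move at their own pace and stop on an object; the grip force is fixed at half the most. Time passes only in rows, so rows that do not move let the fingers close. It gives the time, the measured TCP pose, the force, the opening and the grip force at its end, in the units of the state.
- robot.get_obs(): the state, without advancing time (a new reading comes with each control period).
- optics.capture(name): name is "scene" or "top" or "wrist"; returns (picture, depth): 400x640x3 uint8, red, green, blue; 400x640 float32, m along the optical axis (not along the pixel's ray), 0 where there is no reading.
- optics.get_calibration(name): a dict with "intrinsics" (3x3 intrinsics, pixels), "k1" (the pictures are not rectified: a ray, as slopes to the right and down, at radius r is drawn at 1 + k1 r^2 times it, then the intrinsics apply), "cam_to_world" (4x4, takes a point from camera to world coordinates); the wrist camera has in their place "mount" (4x4, takes a point from camera to tool coordinates, whose origin is the TCP and whose axes are the flange's). Camera axes: x right, y up, looking along -z (the intrinsics and any distortion apply to the point x, -y, -z); pixel columns grow to the right and rows downward; lengths in m; the calibration is good to about 2 mm. A picture is of the moment at which its call begins: read the wrist's pose just before it. get_calibration takes no time and is no camera call.
- robot.close_job(): hands the job in; it is judged then, once.
The state is a dict: "time": time; "q": joint angles; "joint_velocities": joint speeds; "effort": joint torques, N m; "ee_pos": TCP position; "tcp_rot": TCP orientation; "ft_force": force on the tool from outside, world axes, zero at the start; "torque": the same for the moment, N m; "gripper_width": finger opening in m; "grasp_force": force on a finger pad.
Only numpy, scipy, OpenCV 4.12 (cv2) and the standard library are available. Lean on these libraries where they do the work, as an engineer would, in place of code of your own. Each camera call takes 0.05 s, during which the arm holds its last target. There are 200 camera calls.

## Working session

There is one attempt and no reset: what is moved stays moved. The work goes in short steps, Python scripts to look and compute and a tool call to move; the robot and the scene stay as the last step left them, time stands still between calls to the robot, and variables do not carry over. Pictures are saved under pics/ and viewed, at most 10 in all, crops included, and the job is handed in when it is done.

Besides the shell and the picture viewer there is one more tool, called after ">>>" in YAML: its name, and indented under it one key for each argument. apply_moves: Moves the arm, as the interface text tells. Its arguments: {"type":"object","properties":{"deltas":{"type":"array","items":{"type":"array","items":{"type":"number"}}}},"required":["deltas"]}

```bash
mkdir -p pics; cat > h.py <<'E'
import numpy as np, cv2
from rig import robot, optics
def snap(n):
    o=robot.get_obs(); im,d=optics.capture(n); c=optics.get_calibration(n)
    if 'cam_to_world' in c: T=np.array(c['cam_to_world'])
    else:
        W=np.eye(4); W[:3,:3]=o['tcp_rot']; W[:3,3]=o['ee_pos']; T=W@np.array(c['mount'])
    return im,d,np.array(c['intrinsics']),float(c['k1']),T
def slopes(uv,K,k1):
    uv=np.atleast_2d(np.asarray(uv,float)); p=np.c_[(uv[:,0]-K[0,2])/K[0,0],(uv[:,1]-K[1,2])/K[1,1]]
    s=p.copy()
    for _ in range(20): s=p/(1+k1*(s**2).sum(1,keepdims=True))
    return s
def rays(uv,K,k1,T):
    s=slopes(uv,K,k1); d=np.c_[s[:,0],-s[:,1],-np.ones(len(s))]
    return T[:3,3],d@T[:3,:3].T
def onplane(uv,z,K,k1,T):
    o,d=rays(uv,K,k1,T); return o+d*((z-o[2])/d[:,2])[:,None]
def cloud(d,K,k1,T):
    v,u=np.mgrid[:d.shape[0],:d.shape[1]]; o,r=rays(np.c_[u.ravel(),v.ravel()],K,k1,T)
    P=o+r*d.reshape(-1,1); P[d.ravel()==0]=np.nan; return P.reshape(*d.shape,3)
E
python3 - <<'E'
from h import *
o=robot.get_obs(); print(o['ee_pos'],np.round(o['tcp_rot'],3),o['ft_force'],o['gripper_width'],o['time'],robot.grip_depth)
for n in('top','scene'):
    im,d,K,k1,T=snap(n); cv2.imwrite(f'pics/{n}.png',im[:,:,::-1]); np.savez(n,im=im,d=d,K=K,k1=k1,T=T)
    print(n,K[0,0],k1,np.round(T,3).tolist(),(d>0).mean())
E
```

```text
[ 0.2168774  -0.58562551  0.22596339] [[ 0.938  0.347 -0.001]
 [ 0.347 -0.938  0.001]
 [-0.    -0.002 -1.   ]] [ 0.06283087  0.29092006 -1.02468623] 0.09198694758711004 0.0 0.0188
top 492.3168677020584 -0.042538307485764454 [[0.028, 0.996, -0.086, 0.457], [-1.0, 0.028, -0.002, 0.03], [0.001, 0.086, 0.996, 1.123], [0.0, 0.0, 0.0, 1.0]] 0.99617578125
scene 466.22686810583457 -0.1231609744658264 [[-0.035, -0.862, 0.506, 1.119], [0.999, -0.032, 0.016, 0.058], [0.002, 0.506, 0.863, 0.98], [0.0, 0.0, 0.0, 1.0]] 0.9959140625
```

View pics/top.png

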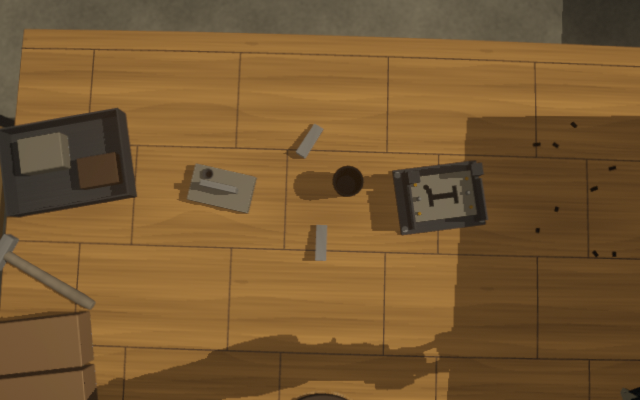

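View pics/scene.png

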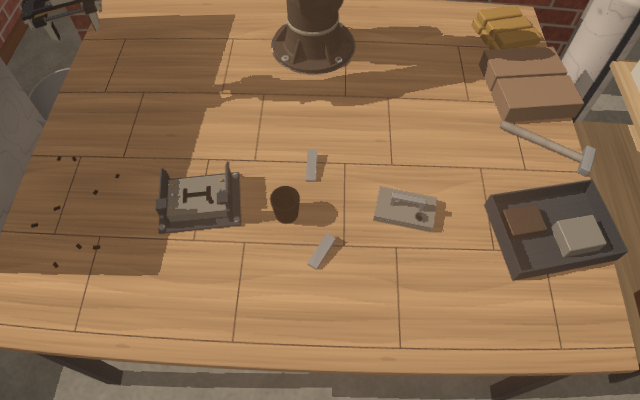

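The top view shows the top half at about (221,189), with its sprue at (207,173) towards world +x and +y. The lower half is at about (440,197), with its lugs at (412,173) and (476,168). The crucible sits between them at (348,181), and the wedges are at (310,141) and (321,242). Next I'll measure the heights from the depth data.

```bash
python3 - <<'E'
from h import *
def rect(P,m,name,size):
    q=P[m][:,:2].astype(np.float32); (c,s,a)=cv2.minAreaRect(q); print(name,len(q),'z',np.round(np.median(P[m][:,2]),4),'c',np.round(c,4),'s',np.round(s,4),'a',round(a,2),'want',size)
for n in('top','scene'):
    f=np.load(n+'.npz'); P=cloud(f['d'],f['K'],float(f['k1']),f['T']); Z=P[...,2]
    print(n,'bench z',np.nanmedian(Z[(np.abs(P[...,1])<.4)&(P[...,0]>.35)&(P[...,0]<.8)]))
    L=lambda y0,y1,z0,z1:(P[...,0]>.3)&(P[...,0]<.62)&(P[...,1]>y0)&(P[...,1]<y1)&(Z>z0)&(Z<z1)
    def big(m):
        k,l,st,_=cv2.connectedComponentsWithStats(m.astype(np.uint8)); return l==1+np.argmax(st[1:,4])
    rect(P,big(L(.15,.4,.018,.030)),'plate',(.084,.14))
    rect(P,L(.15,.4,.055,.075),'bar',(.014,.08))
    rect(P,L(-.45,-.1,.036,.044),'face',(.1,.14))
    rect(P,L(-.45,-.1,.004,.012),'base',(.15,.196))
    rect(P,L(-.45,-.1,.06,.12),'cheektops',())
    print(np.nanmax(Z[L(-.45,-.1,0.01,.2)]))
    for (cx,cy,nm) in (((.45,.265,'th'),(.45,-.245,'lh'))):
        m=(abs(P[...,0]-cx)<.13)&(abs(P[...,1]-cy)<.13); v,u=np.where(m)
        crop=f['im'][v.min():v.max(),u.min():u.max(),::-1]; print(nm,u.min(),v.min(),crop.shape)
        cv2.imwrite(f'pics/{n}_{nm}.png',cv2.resize(crop,None,fx=4,fy=4,interpolation=cv2.INTER_CUBIC)[:600,:800])
a,b=[cv2.resize(cv2.imread(f'pics/top_{k}.png'),(400,400)) for k in('th','lh')]
cv2.imwrite('pics/duo.png',np.hstack([a,b]))
E
```

```text
top bench z -0.0006468866282407504
plate 1969 z 0.0231 c [0.5713 0.2458] s [0.139  0.0843] a 78.69 want (0.084, 0.14)
bar 240 z 0.0635 c [0.5714 0.2458] s [0.0781 0.0142] a 78.61 want (0.014, 0.08)
face 2515 z 0.039 c [ 0.5642 -0.2464] s [0.1283 0.1546] a 8.63 want (0.1, 0.14)
base 1258 z 0.0067 c [ 0.4613 -0.2725] s [0.3457 0.3145] a 88.21 want (0.15, 0.196)
cheektops 639 z 0.0686 c [ 0.5652 -0.2493] s [0.1273 0.1665] a 8.2 want ()
0.09375728789086524
th 153 181 (119, 118, 3)
lh 378 187 (119, 115, 3)
scene bench z 0.0008322201347186198
plate 1475 z 0.024 c [0.575  0.2438] s [0.1401 0.0887] a 79.74 want (0.084, 0.14)
bar 251 z 0.0641 c [0.5759 0.2449] s [0.0812 0.0173] a 78.08 want (0.014, 0.08)
face 1913 z 0.0406 c [ 0.5673 -0.2477] s [0.1175 0.1562] a 7.45 want (0.1, 0.14)
base 948 z 0.006 c [ 0.4601 -0.2749] s [0.3198 0.3484] a 0.0 want (0.15, 0.196)
cheektops 462 z 0.0702 c [ 0.5664 -0.2514] s [0.1252 0.1659] a 8.13 want ()
0.09515796780555474
th 359 126 (89, 106, 3)
lh 151 121 (87, 114, 3)
```

View pics/duo.png

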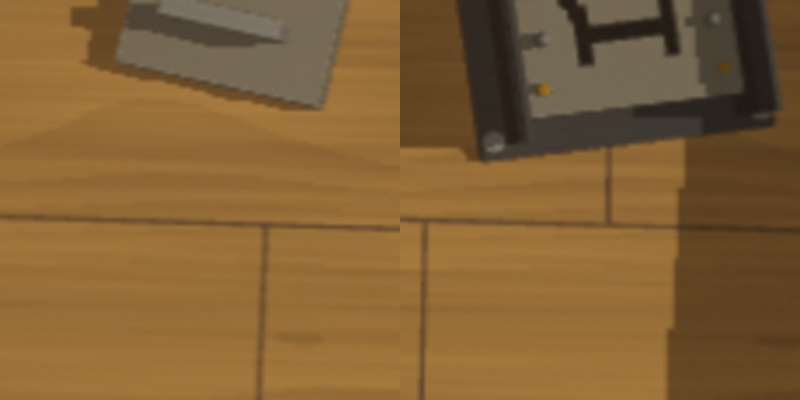

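>>> apply_moves:
  deltas:
    - [0,0,0,0.037,-0.0162,-0.005,0.0918]
    - [0,0,0,0.037,-0.0162,-0.005,0.0918]
    - [0,0,0,0.037,-0.0162,-0.005,0.0918]
    - [0,0,0,0.037,-0.0162,-0.005,0.0918]
    - [0,0,0,0.037,-0.0162,-0.005,0.0918]
    - [0,0,0,0.037,-0.0162,-0.005,0.0918]
    - [0,0,0,0.037,-0.0162,-0.005,0.0918]
    - [0,0,0,0.037,-0.0162,-0.005,0.0918]
    - [0,0,0,0.037,-0.0162,-0.005,0.0918]
    - [0,0,0,0.037,-0.0162,-0.005,0.0918]
    - [0,0,0,0.037,-0.0162,-0.005,0.0918]
    - [0,0,0,0.037,-0.0162,-0.005,0.0918]

```text
time: 1.1
ee_pos: [0.5668, -0.2479, 0.2867]
tcp_rot: [[0.938, 0.347, -0.001], [0.347, -0.938, 0.0], [-0.0, -0.0, -1.0]]
ft_force: [0.5, -0.4, 0.2]
gripper_width: 0.0918
grasp_force: 0.0
```

>>> apply_moves:
  deltas:
    - [0,0,-0.124,0,0,0,0.0918]
    - [0,0,-0.124,0,0,0,0.0918]
    - [0,0,-0.124,0,0,0,0.0918]
    - [0,0,-0.124,0,0,0,0.0918]
    - [0,0,-0.124,0,0,0,0.0918]
    - [0,0,-0.124,0,0,0,0.0918]
    - [0,0,-0.124,0,0,0,0.0918]
    - [0,0,-0.124,0,0,0,0.0918]
    - [0,0,-0.124,0,0,0,0.0918]
    - [0,0,-0.124,0,0,0,0.0918]
    - [0,0,-0.124,0,0,0,0.0918]
    - [0,0,0,0,0,0,0.0918]

```text
time: 2.1
ee_pos: [0.5656, -0.2497, 0.2862]
tcp_rot: [[-0.153, 0.988, -0.001], [0.988, 0.153, 0.0], [0.001, -0.001, -1.0]]
ft_force: [-0.6, 0.5, 0.1]
gripper_width: 0.0917
grasp_force: 0.0
```

```bash
python3 - <<'E'
from h import *
o=robot.get_obs(); print(o['ee_pos'],np.round(o['tcp_rot'],3).tolist(),o['time'],np.round(o['q'],2))
im,d,K,k1,T=snap('wrist'); np.savez('wl',im=im,d=d,K=K,k1=k1,T=T); cv2.imwrite('pics/wl.png',im[:,:,::-1])
print(np.round(optics.get_calibration('wrist')['mount'],3).tolist(),K[0,0],k1)
P=cloud(d,K,k1,T);Z=P[...,2]; print(np.nanpercentile(Z,[5,25,50,75,95]))
E
```

```text
[ 0.5656149  -0.24967209  0.28619323] [[-0.153, 0.988, -0.001], [0.988, 0.153, 0.0], [0.001, -0.001, -1.0]] 2.1 [ 0.61  0.42 -0.41  1.47  0.17  1.28  0.33]
[[-0.0, 0.962, 0.275, 0.074], [1.0, 0.0, -0.001, 0.001], [-0.001, 0.275, -0.962, -0.159], [0.0, 0.0, 0.0, 1.0]] 339.13142110535443 -0.073102061911897
[-0.00073162  0.00054629  0.00162291  0.36974706  0.39507597]
```

View pics/wl.png

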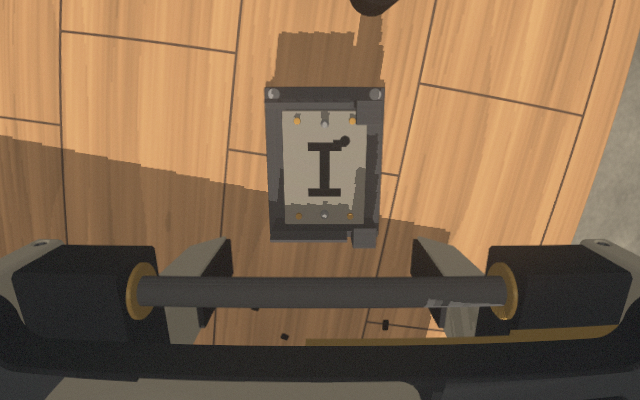

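The wrist view shows the lower half upright in the picture. The locating pins are at (325,120) and (325,215), the brass pins at about (297,121), (352,121), (298,216) and (350,216), and the gate at (343,141). I'll fit its pose to these.

```bash
python3 - <<'E'
from h import *
f=np.load('wl.npz'); im,d,K,k1,T=f['im'],f['d'],f['K'],float(f['k1']),f['T']
hsv=cv2.cvtColor(im,cv2.COLOR_RGB2HSV); P=cloud(d,K,k1,T)
sub=np.zeros(d.shape,bool); sub[100:228,284:368]=1
m=sub&(hsv[...,1]>140)&(hsv[...,2]>70)
k,l,st,c=cv2.connectedComponentsWithStats(m.astype(np.uint8))
i=[j for j in range(1,k) if st[j,4]>8]; print(st[i,4],np.round(c[i],1).tolist())
B=onplane(c[i],.0445,K,k1,T); print(np.round(B,4).tolist())
g=sub&(hsv[...,2]<60); k,l,st,c=cv2.connectedComponentsWithStats(g.astype(np.uint8)); print(st[1:,:].tolist())
face=sub&(abs(P[...,2]-.04)<.004); face=cv2.morphologyEx(face.astype(np.uint8),cv2.MORPH_OPEN,np.ones((3,3)))>0
print(np.nanmedian(P[face][:,2]),cv2.minAreaRect(P[face][:,:2].astype(np.float32)))
hi=(P[...,2]>.06)&(P[...,2]<.11)&(abs(P[...,0]-.565)<.1)&(abs(P[...,1]+.25)<.12); print('cheek',cv2.minAreaRect(P[hi][:,:2].astype(np.float32)),np.nanmax(P[hi][:,2]))
ba=(abs(P[...,2]-.008)<.003)&(hsv[...,1]<90)&(abs(P[...,0]-.565)<.12)&(abs(P[...,1]+.25)<.13);print('base',cv2.minAreaRect(P[ba][:,:2].astype(np.float32)))
if len(B)==4:
    c0=B.mean(0); print(c0)
E
```

```text
[30 27 14 13] [[296.6, 120.6], [352.0, 120.6], [298.0, 215.6], [349.2, 215.5]]
[[0.5296, -0.1978, 0.0445], [0.5927, -0.188, 0.0445], [0.5467, -0.3119, 0.0445], [0.6097, -0.3019, 0.0445]]
[[354, 101, 2, 4, 4], [355, 106, 1, 1, 1], [308, 137, 41, 59, 825], [284, 219, 1, 1, 1], [284, 218, 84, 10, 299]]
0.040754867240699155 ((0.5704653263092041, -0.2512727379798889), (0.1000310480594635, 0.14221423864364624), 8.56828784942627)
cheek ((0.5690025091171265, -0.25122442841529846), (0.12893487513065338, 0.16534878313541412), 8.677898406982422) 0.09305258942049738
base ((0.5698707699775696, -0.24972185492515564), (0.14981518685817719, 0.1938679814338684), 8.81292724609375)
[ 0.56968035 -0.24991744  0.0445    ]
```

>>> apply_moves:
  deltas:
    - [0,0,0,0.0405,0.0068,0,0.0918]
    - [0,0,0,0.0405,0.0068,0,0.0918]
    - [0,0,0,0.0405,0.0068,0,0.0918]
    - [0,0,0,0.0405,0.0068,0,0.0918]
    - [0,0,0,0.0405,0.0068,0,0.0918]
    - [0,0,0,0.0405,0.0068,0,0.0918]
    - [0,0,0,0.0405,0.0068,0,0.0918]
    - [0,0,0,0.0405,0.0068,0,0.0918]
    - [0,0,0,0.0405,0.0068,0,0.0918]
    - [0,0,0,0.0405,0.0068,0,0.0918]
    - [0,0,0,0.0405,0.0068,0,0.0918]
    - [0,0,0,0.0405,0.0068,0,0.0918]

```text
time: 3.15
ee_pos: [0.5747, 0.245, 0.2866]
tcp_rot: [[-0.142, 0.99, -0.0], [0.99, 0.142, -0.0], [-0.0, -0.0, -1.0]]
ft_force: [0.4, 0.7, 0.8]
gripper_width: 0.0918
grasp_force: 0.0
```

>>> apply_moves:
  deltas:
    - [0,0,0.117,0,0,0,0.0918]
    - [0,0,0.117,0,0,0,0.0918]
    - [0,0,0.117,0,0,0,0.0918]
    - [0,0,0,0,0,0,0.0918]
    - [0,0,0,0,0,0,0.0918]

```text
time: 3.57
ee_pos: [0.5749, 0.2432, 0.2866]
tcp_rot: [[0.201, 0.98, -0.0], [0.98, -0.201, -0.0], [-0.0, 0.0, -1.0]]
ft_force: [0.3, -0.2, 0.3]
gripper_width: 0.0918
grasp_force: 0.0
```

```bash
python3 - <<'E'
from h import *
o=robot.get_obs(); R=np.array(o['tcp_rot']);print(o['ee_pos'],np.round(R,3).tolist(),o['time'],np.round(o['q'],2))
im,d,K,k1,T=snap('wrist'); np.savez('wt',im=im,d=d,K=K,k1=k1,T=T); cv2.imwrite('pics/wt.png',im[:,:,::-1])
P=cloud(d,K,k1,T);Z=P[...,2]
near=(abs(P[...,0]-.571)<.11)&(abs(P[...,1]-.246)<.11)
def big(m):
    k,l,st,_=cv2.connectedComponentsWithStats(m.astype(np.uint8)); return l==1+np.argmax(st[1:,4])
for nm,z0,z1 in(('plate',.018,.029),('bar',.059,.072)):
    m=big(near&(Z>z0)&(Z<z1)); v,u=np.where(m)
    print(nm,m.sum(),np.median(Z[m]),cv2.minAreaRect(P[m][:,:2].astype(np.float32)),u.min(),u.max(),v.min(),v.max())
m=big(near&(Z>.059)&(Z<.072))
r=cv2.minAreaRect(np.argwhere(m)[:,::-1].astype(np.float32)); print(r)
bp=onplane(cv2.boxPoints(r),.065,K,k1,T); print('bar rays',np.round(bp.mean(0),4), np.round(bp,4).tolist())
dw=bp.mean(0)-o['ee_pos']; print('to handle tool axes',R.T@dw)
E
```

```text
[0.574903   0.24317561 0.28660676] [[0.201, 0.98, -0.0], [0.98, -0.201, -0.0], [-0.0, 0.0, -1.0]] 3.5667 [-0.17  0.44 -0.47  1.45  0.2   1.3  -0.86]
plate 6145 0.024741059918687303 ((0.5750512480735779, 0.2449640929698944), (0.13922783732414246, 0.08421438187360764), 78.95267486572266) 285 354 108 217
bar 862 0.06555336712973106 ((0.5748507380485535, 0.24532616138458252), (0.0800689235329628, 0.013642852194607258), 78.56322479248047) 314 326 135 204
((320.0, 169.5), (69.0, 12.0), 90.0)
bar rays [0.5749 0.2455 0.065 ] [[0.5764, 0.2859, 0.065], [0.5894, 0.2832, 0.065], [0.5737, 0.2051, 0.065], [0.5599, 0.208, 0.065]]
to handle tool axes [ 0.00242002 -0.00052543  0.22160558]
```

View pics/wt.png

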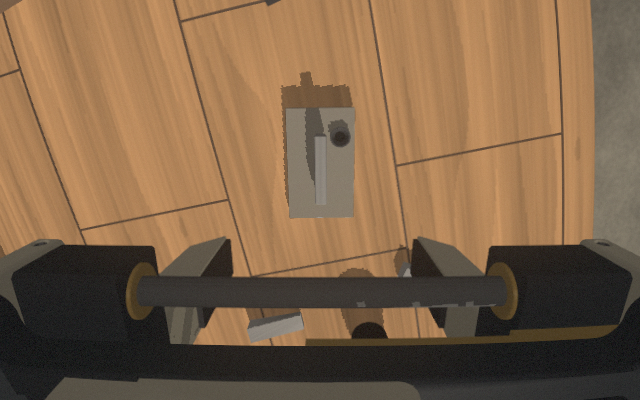

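The bar handle at (320,170) and sprue at (340,135) are seen clearly. The plate's height and size agree with the given values. I'll descend and grip.

>>> apply_moves:
  deltas:
    - [0,0,-0.004,0.0024,-0.0005,0.03,0.0918]
    - [0,0,0,0,0,0.03,0.0918]
    - [0,0,0,0,0,0.03,0.0918]
    - [0,0,0,0,0,0.03,0.0918]
    - [0,0,0,0,0,0.03,0.0918]
    - [0,0,0,0,0,0.03,0.0918]
    - [0,0,0,0,0,0.025,0.0918]
    - [0,0,0,0,0,0.02,0.0918]
    - [0,0,0,0,0,0.0125,0.0918]
    - [0,0,0,0,0,0.008,0.0918]
    - [0,0,0,0,0,0,0.0918]
    - [0,0,0,0,0,0,0.0918]

```text
time: 4.62
ee_pos: [0.5754, 0.2458, 0.0418]
tcp_rot: [[0.197, 0.98, 0.001], [0.98, -0.197, 0.0], [0.0, 0.0, -1.0]]
ft_force: [-1.0, -0.2, -0.3]
gripper_width: 0.0921
grasp_force: 0.0
```

>>> apply_moves:
  deltas:
    - [0,0,0,0,0,0,0]
    - [0,0,0,0,0,0,0]
    - [0,0,0,0,0,0,0]
    - [0,0,0,0,0,0,0]
    - [0,0,0,0,0,0,0]
    - [0,0,0,0,0,0,0]
    - [0,0,0,0,0,0,0]
    - [0,0,0,0,0,0,0]
    - [0,0,0,0,0,0,0]
    - [0,0,0,0,0,0,0]
    - [0,0,0,0,0,0,0]
    - [0,0,0,0,0,0,0]

```text
time: 5.62
ee_pos: [0.575, 0.2456, 0.0412]
tcp_rot: [[0.198, 0.98, 0.0], [0.98, -0.198, -0.0], [-0.0, 0.0, -1.0]]
ft_force: [0.5, 0.5, -0.0]
gripper_width: 0.0167
grasp_force: 0.0
```

>>> apply_moves:
  deltas:
    - [0,0,0,0,0,0,0]
    - [0,0,0,0,0,0,0]
    - [0,0,0,0,0,0,0]
    - [0,0,0,0,0,0,0]

```text
time: 5.95
ee_pos: [0.5748, 0.2456, 0.0412]
tcp_rot: [[0.198, 0.98, -0.0], [0.98, -0.198, -0.0], [-0.0, -0.0, -1.0]]
ft_force: [-1.7, 0.2, 0.3]
gripper_width: 0.0136
grasp_force: 30.0
```

>>> apply_moves:
  deltas:
    - [0,0,0,0,0,-0.005,0]
    - [0,0,0,0,0,-0.01,0]
    - [0,0,0,0,0,-0.015,0]
    - [0,0,0,0,0,-0.02,0]
    - [0,0,0,0,0,-0.02,0]
    - [0,0,0,0,0,-0.02,0]
    - [0,0,0,0,0,-0.02,0]
    - [0,0,0,0,0,-0.015,0]
    - [0,0,0,0,0,-0.01,0]
    - [0,0,0,0,0,-0.005,0]
    - [0,0,0,0,0,0,0]
    - [0,0,0,0,0,0,0]

```text
time: 6.95
ee_pos: [0.5747, 0.2452, 0.1806]
tcp_rot: [[0.198, 0.98, -0.001], [0.98, -0.198, -0.001], [-0.001, -0.001, -1.0]]
ft_force: [-0.3, -1.0, -5.5]
gripper_width: 0.0137
grasp_force: 30.0
```

```bash
python3 - <<'E'
from h import *
o=robot.get_obs(); R=np.array(o['tcp_rot']);print(o['ee_pos'],np.round(R,3).tolist(),o['time'],o['ft_force'],o['torque'],o['gripper_width'],o['grasp_force'])
im,d,K,k1,T=snap('wrist'); cv2.imwrite('pics/wg.png',im[:,:,::-1])
P=cloud(d,K,k1,T); Q=(P-o['ee_pos'])@R   # tool coordinates
def fit(z0,z1):
    m=(abs(Q[...,0])<.09)&(abs(Q[...,1])<.06)&(Q[...,2]>z0)&(Q[...,2]<z1)
    k,l,st,_=cv2.connectedComponentsWithStats(m.astype(np.uint8)); m=l==1+np.argmax(st[1:,4]); q=Q[m]
    A=np.c_[q[:,:2],np.ones(len(q))]; print(m.sum(),'plane',np.round(np.linalg.lstsq(A,q[:,2],rcond=None)[0],4),cv2.minAreaRect(q[:,:2].astype(np.float32)))
fit(.008,.026)
E
```

```text
[0.57469504 0.24522278 0.18060716] [[0.198, 0.98, -0.001], [0.98, -0.198, -0.001], [-0.001, -0.001, -1.0]] 6.95 [-0.2748886  -0.99201303 -5.4971483 ] [-0.07583563 -0.05747809  0.03973409] 0.013702011762056201 29.996399581432343
18083 plane [ 0.0087 -0.0155  0.0157] ((0.033775340765714645, 0.000987030565738678), (0.0847172662615776, 0.07215023785829544), 89.92273712158203)
```

View pics/wg.png

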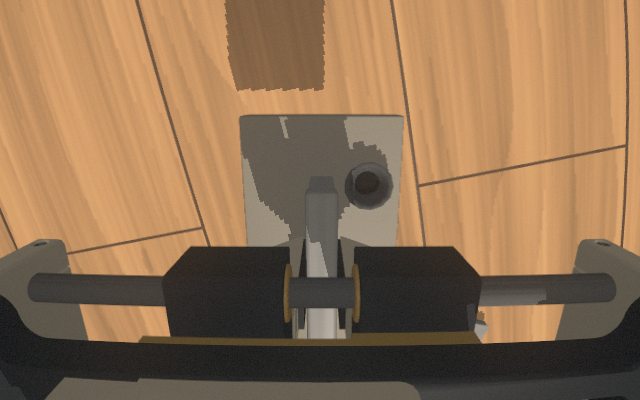

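The top half hangs level in the grip: its end is at tool x = 70 mm, as it should be, and the sprue is at (367,185). Now I'll turn and carry it over.

>>> apply_moves:
  deltas:
    - [0,0,-0.06,0,0,0,0]
    - [0,0,-0.1,0,0,0,0]
    - [0,0,-0.1,0,0,0,0]
    - [0,0,-0.091,0,0,0,0]
    - [0,0,0,-0.015,-0.003,0,0]
    - [0,0,0,-0.025,-0.005,0,0]
    - [0,0,0,-0.035,-0.007,0,0]
    - [0,0,0,-0.035,-0.007,0,0]
    - [0,0,0,-0.035,-0.007,0,0]
    - [0,0,0,-0.035,-0.007,0,0]
    - [0,0,0,-0.035,-0.007,0,0]
    - [0,0,0,-0.035,-0.007,0,0]

```text
time: 8.0
ee_pos: [0.5624, -0.0109, 0.1801]
tcp_rot: [[-0.151, 0.988, -0.002], [0.988, 0.151, -0.0], [0.0, -0.002, -1.0]]
ft_force: [0.8, -0.6, -5.9]
gripper_width: 0.0136
grasp_force: 30.0
```

>>> apply_moves:
  deltas:
    - [0,0,0,-0.035,-0.007,0,0]
    - [0,0,0,-0.035,-0.007,0,0]
    - [0,0,0,-0.035,-0.007,0,0]
    - [0,0,0,-0.035,-0.007,0,0]
    - [0,0,0,-0.035,-0.007,0,0]
    - [0,0,0,-0.03,-0.006,0,0]
    - [0,0,0,-0.02,-0.004,0,0]
    - [0,0,0,-0.014,-0.0027,0,0]
    - [0,0,0,0,0,0,0]
    - [0,0,0,0,0,0,0]
    - [0,0,0,0,0,0,0]
    - [0,0,0,0,0,0,0]

```text
time: 9.0
ee_pos: [0.5528, -0.2504, 0.1811]
tcp_rot: [[-0.154, 0.988, -0.0], [0.988, 0.154, 0.001], [0.001, 0.0, -1.0]]
ft_force: [0.8, 0.7, -6.3]
gripper_width: 0.0138
grasp_force: 30.0
```

```bash
cat > st.py <<'E'
from h import *
o=robot.get_obs(); p=np.array(o['ee_pos']); R=np.array(o['tcp_rot'])
C=np.array([.5699,-.2504]); a=np.radians(8.7); c,s=np.cos(a),np.sin(a)
d=p[:2]-C; print('t',o['time'],'TCP in lower frame x,y mm',np.round([1e3*(c*d[0]+s*d[1]),1e3*(-s*d[0]+c*d[1])],2),'underside z mm',round(1e3*(p[2]-.0412),2),'yaw err deg',round(np.degrees(np.arctan2(R[1,1],R[0,1])-a),2),'tilt',np.round(R[2,:2],4),'F',np.round(o['ft_force'],1),'tq',np.round(o['torque'],2),'w',round(o['gripper_width'],4),round(o['grasp_force'],1))
E
python3 st.py
```

```text
t 9.0 TCP in lower frame x,y mm [-16.9    2.56] underside z mm 139.87 yaw err deg 0.16 tilt [0.0011 0.    ] F [ 0.8  0.7 -6.3] tq [-0.03 -0.08  0.02] w 0.0138 30.0
```

>>> apply_moves:
  deltas:
    - [0,0,0.003,-0.0026,-0.0016,0.005,0]
    - [0,0,0,0,0,0.01,0]
    - [0,0,0,0,0,0.015,0]
    - [0,0,0,0,0,0.015,0]
    - [0,0,0,0,0,0.01,0]
    - [0,0,0,0,0,0.005,0]
    - [0,0,0,0,0,0,0]
    - [0,0,0,0,0,0,0]

```text
time: 9.67
ee_pos: [0.5514, -0.2552, 0.1212]
tcp_rot: [[-0.149, 0.989, -0.0], [0.989, 0.149, 0.0], [0.0, -0.0, -1.0]]
ft_force: [0.1, 0.3, -5.2]
gripper_width: 0.0136
grasp_force: 30.0
```

```bash
python3 st.py; python3 - <<'E'
from h import *
for n in('top','scene'):
    im,d,K,k1,T=snap(n); np.savez(n+'2',im=im,d=d,K=K,k1=k1,T=T)
    u0,v0=((370,140) if n=='top' else (140,130)); cv2.imwrite(f'pics/{n}2.png',cv2.resize(im[v0:v0+110,u0:u0+130,::-1],None,fx=3,fy=3,interpolation=cv2.INTER_CUBIC))
cv2.imwrite('pics/duo2.png',np.hstack([cv2.imread('pics/top2.png'),cv2.imread('pics/scene2.png')]))
E
```

```text
t 9.6667 TCP in lower frame x,y mm [-19.02  -1.98] underside z mm 80.02 yaw err deg -0.16 tilt [ 0.0002 -0.0001] F [ 0.1  0.3 -5.2] tq [ 0.02 -0.08  0.05] w 0.0136 30.0
```

View pics/duo2.png

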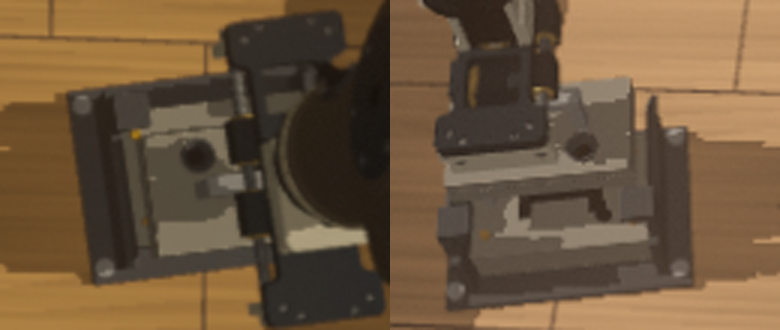

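The top half hovers correctly between the cheeks and short of the lugs, but about 2 mm off in y. I'll correct that and lower it.

>>> apply_moves:
  deltas:
    - [0,0,-0.003,0.002,0,0.005,0]
    - [0,0,0,0,0,0.006,0]
    - [0,0,0,0,0,0.005,0]
    - [0,0,0,0,0,0.003,0]
    - [0,0,0,0,0,0.003,0]
    - [0,0,0,0,0,0,0]
    - [0,0,0,0,0,0,0]

```text
time: 10.35
ee_pos: [0.5509, -0.2534, 0.099]
tcp_rot: [[-0.151, 0.988, -0.0], [0.988, 0.151, 0.0], [0.0, -0.0, -1.0]]
ft_force: [0.5, -0.4, -5.8]
gripper_width: 0.0139
grasp_force: 30.0
```

```bash
python3 st.py
```

```text
t 10.35 TCP in lower frame x,y mm [-19.26  -0.07] underside z mm 57.81 yaw err deg 0.01 tilt [ 0.0002 -0.0004] F [ 0.5 -0.4 -5.8] tq [-0.04 -0.12  0.07] w 0.0139 30.0
```

>>> apply_moves:
  deltas:
    - [0,0,0,0,0,0.0015,0]
    - [0,0,0,0,0,0.0015,0]
    - [0,0,0,0,0,0.001,0]
    - [0,0,0,0,0,0.001,0]
    - [0,0,0,0,0,0.001,0]
    - [0,0,0,0,0,0,0]
    - [0,0,0,0,0,0,0]

```text
time: 10.93
ee_pos: [0.551, -0.2534, 0.0933]
tcp_rot: [[-0.151, 0.988, 0.0], [0.988, 0.151, -0.0], [-0.0, 0.0, -1.0]]
ft_force: [0.4, 0.4, -5.6]
gripper_width: 0.0139
grasp_force: 30.0
```

```bash
python3 st.py
```

```text
t 10.9333 TCP in lower frame x,y mm [-19.13  -0.1 ] underside z mm 52.05 yaw err deg 0.01 tilt [-0.0001  0.0001] F [ 0.4  0.4 -5.6] tq [-0.   -0.13 -0.06] w 0.0139 30.0
```

>>> apply_moves:
  deltas:
    - [0,0,0,0,0,0.0007,0]
    - [0,0,0,0,0,0,0]
    - [0,0,0,0,0,0,0]

```text
time: 11.18
ee_pos: [0.5511, -0.2535, 0.093]
tcp_rot: [[-0.151, 0.988, 0.0], [0.988, 0.151, -0.0], [-0.0, 0.0, -1.0]]
ft_force: [-2.5, 1.0, 2.1]
gripper_width: 0.0138
grasp_force: 30.0
```

>>> apply_moves:
  deltas:
    - [0,0,0,0,0,0.0007,0]
    - [0,0,0,0,0,0,0]
    - [0,0,0,0,0,0,0]
    - [0,0,0,0,0,0,0]

```text
time: 11.52
ee_pos: [0.5511, -0.2535, 0.0928]
tcp_rot: [[-0.151, 0.988, 0.001], [0.988, 0.151, -0.001], [-0.001, 0.001, -1.0]]
ft_force: [-5.0, 1.3, 9.3]
gripper_width: 0.0137
grasp_force: 30.0
```

```bash
python3 st.py
```

```text
t 11.5167 TCP in lower frame x,y mm [-19.01  -0.21] underside z mm 51.64 yaw err deg 0.0 tilt [-0.0007  0.0005] F [-5.   1.3  9.3] tq [0.22 0.9  0.02] w 0.0137 30.0
```

It's on the pins, short of home, with about 15 N of contact force. Now I'll ease off slightly and slide it in.

>>> apply_moves:
  deltas:
    - [0,0,0,0,0,-0.0005,0]
    - [0,0,0,0,0.0015,0,0]
    - [0,0,0,0,0.002,0,0]
    - [0,0,0,0,0.002,0,0]
    - [0,0,0,0,0.002,0,0]
    - [0,0,0,0,0.002,0,0]
    - [0,0,0,0,0.002,0,0]
    - [0,0,0,0,0.0015,0,0]
    - [0,0,0,0,0.001,0,0]
    - [0,0,0,0,0,0,0]
    - [0,0,0,0,0,0,0]

```text
time: 12.43
ee_pos: [0.5636, -0.2522, 0.093]
tcp_rot: [[-0.151, 0.989, -0.002], [0.989, 0.151, -0.001], [-0.001, -0.002, -1.0]]
ft_force: [-8.2, -1.2, 10.8]
gripper_width: 0.0137
grasp_force: 30.0
```

```bash
python3 st.py
```

```text
t 12.4333 TCP in lower frame x,y mm [-6.55 -0.81] underside z mm 51.83 yaw err deg -0.04 tilt [-0.001  -0.0023] F [-8.2 -1.2 10.8] tq [-0.17  2.03  0.08] w 0.0137 30.0
```

>>> apply_moves:
  deltas:
    - [0,0,0,0.0005,0.001,0,0]
    - [0,0,0,0,0.001,0,0]
    - [0,0,0,0,0.001,0,0]
    - [0,0,0,0,0.001,0,0]
    - [0,0,0,0,0,0,0]
    - [0,0,0,0,0,0,0]

```text
time: 12.93
ee_pos: [0.5687, -0.2498, 0.0918]
tcp_rot: [[-0.152, 0.988, -0.0], [0.988, 0.152, 0.001], [0.001, -0.0, -1.0]]
ft_force: [0.3, 0.1, -5.2]
gripper_width: 0.0139
grasp_force: 30.0
```

```bash
python3 st.py
```

```text
t 12.9333 TCP in lower frame x,y mm [-1.05  0.76] underside z mm 50.56 yaw err deg 0.03 tilt [ 0.0006 -0.0002] F [ 0.3  0.1 -5.2] tq [-0.03 -0.14 -0.  ] w 0.0139 30.0
```

>>> apply_moves:
  deltas:
    - [0,0,0,-0.0005,0.0007,0.001,0]
    - [0,0,0,0,0,0.001,0]
    - [0,0,0,0,0,0.001,0]
    - [0,0,0,0,0,0.001,0]
    - [0,0,0,0,0,0,0]
    - [0,0,0,0,0,0,0]

```text
time: 13.43
ee_pos: [0.5695, -0.2506, 0.0883]
tcp_rot: [[-0.151, 0.988, 0.0], [0.988, 0.151, -0.0], [-0.0, 0.0, -1.0]]
ft_force: [0.7, 0.4, -6.1]
gripper_width: 0.0138
grasp_force: 30.0
```

```bash
python3 st.py
```

```text
t 13.4333 TCP in lower frame x,y mm [-0.4  -0.11] underside z mm 47.09 yaw err deg 0.01 tilt [-0.0001  0.0001] F [ 0.7  0.4 -6.1] tq [ 0.03 -0.25  0.05] w 0.0138 30.0
```

>>> apply_moves:
  deltas:
    - [0,0,0,0,0,0.001,0]
    - [0,0,0,0,0,0.001,0]
    - [0,0,0,0,0,0.001,0]
    - [0,0,0,0,0,0,0]
    - [0,0,0,0,0,0,0]
    - [0,0,0,0,0,0,0]

```text
time: 13.93
ee_pos: [0.5694, -0.2507, 0.0858]
tcp_rot: [[-0.151, 0.988, 0.0], [0.988, 0.151, -0.0], [-0.0, -0.0, -1.0]]
ft_force: [-3.8, 1.0, 5.3]
gripper_width: 0.0135
grasp_force: 30.0
```

```bash
python3 st.py
```

```text
t 13.9333 TCP in lower frame x,y mm [-0.57 -0.17] underside z mm 44.6 yaw err deg -0.0 tilt [-0.0004 -0.    ] F [-3.8  1.   5.3] tq [0.17 0.61 0.05] w 0.0135 30.0
```

>>> apply_moves:
  deltas:
    - [0,0,0,0,0,0.001,0]
    - [0,0,0,0,0,0.001,0]
    - [0,0,0,0,0,0.001,0]
    - [0,0,0,0,0,0,0]
    - [0,0,0,0,0,0,0]
    - [0,0,0,0,0,0,0]

```text
time: 14.43
ee_pos: [0.5691, -0.2507, 0.0826]
tcp_rot: [[-0.151, 0.989, -0.001], [0.989, 0.151, -0.0], [-0.0, -0.001, -1.0]]
ft_force: [-5.7, 0.7, 7.6]
gripper_width: 0.0134
grasp_force: 30.0
```

```bash
python3 st.py
```

```text
t 14.4333 TCP in lower frame x,y mm [-0.87 -0.2 ] underside z mm 41.4 yaw err deg -0.01 tilt [-0.0003 -0.0006] F [-5.7  0.7  7.6] tq [0.12 0.97 0.06] w 0.0134 30.0
```

>>> apply_moves:
  deltas:
    - [0,0,0,0,0,0.0008,0]
    - [0,0,0,0,0,0.0008,0]
    - [0,0,0,0,0,0.0008,0]
    - [0,0,0,0,0,0,0]
    - [0,0,0,0,0,0,0]
    - [0,0,0,0,0,0,0]

```text
time: 14.93
ee_pos: [0.5686, -0.251, 0.0805]
tcp_rot: [[-0.151, 0.989, -0.001], [0.989, 0.151, -0.001], [-0.001, -0.001, -1.0]]
ft_force: [-8.5, 1.0, 10.8]
gripper_width: 0.0136
grasp_force: 30.0
```

```bash
python3 st.py
```

```text
t 14.9333 TCP in lower frame x,y mm [-1.39 -0.37] underside z mm 39.33 yaw err deg -0.03 tilt [-0.0005 -0.0014] F [-8.5  1.  10.8] tq [0.13 1.69 0.01] w 0.0136 30.0
```

The height reads flush, but Fx is growing. I'll check the plate's pose in the hand and against the lower half before pressing further.

```bash
python3 - <<'E'
from h import *
o=robot.get_obs(); R=np.array(o['tcp_rot']); p=np.array(o['ee_pos'])
im,d,K,k1,T=snap('wrist'); cv2.imwrite('pics/wp.png',im[:,:,::-1])
P=cloud(d,K,k1,T); Q=(P-p)@R
m=(abs(Q[...,0])<.09)&(abs(Q[...,1])<.06)&(Q[...,2]>.008)&(Q[...,2]<.026)
k,l,st,_=cv2.connectedComponentsWithStats(m.astype(np.uint8)); m=l==1+np.argmax(st[1:,4]); q=Q[m]
print('plane',np.round(np.linalg.lstsq(np.c_[q[:,:2],np.ones(len(q))],q[:,2],rcond=None)[0],4),'was .0087 -.0155 .0157',cv2.minAreaRect(q[:,:2].astype(np.float32)))
q=P[m]; print('world plane',np.round(np.linalg.lstsq(np.c_[q[:,:2]-p[:2],np.ones(len(q))],q[:,2],rcond=None)[0],4))
E
```

```text
plane [ 0.003  -0.0098  0.0152] was .0087 -.0155 .0157 ((0.03366020694375038, 0.0006455406546592712), (0.08483190834522247, 0.07211882621049881), 89.88978576660156)
world plane [ 0.0088 -0.0022  0.0653]
```

View pics/wp.png

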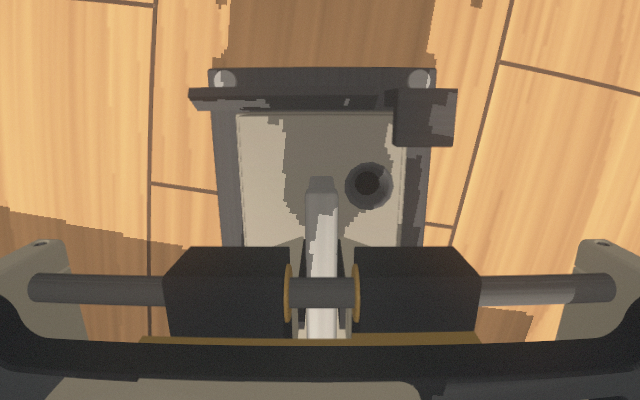

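The plate is level in the hand (sprue at (367,185)) and sits between the cheeks, centred over the base whose bolts are at (225,78) and (419,78). Its upper face is at about 64–65 mm, so it is shut or nearly so. I'll press a little more.

>>> apply_moves:
  deltas:
    - [0,0,0,0.0003,0.0005,0.0006,0]
    - [0,0,0,0,0,0.0006,0]
    - [0,0,0,0,0,0,0]
    - [0,0,0,0,0,0,0]
    - [0,0,0,0,0,0,0]
    - [0,0,0,0,0,0,0]
    - [0,0,0,0,0,0,0]
    - [0,0,0,0,0,0,0]

```text
time: 15.65
ee_pos: [0.5685, -0.251, 0.0803]
tcp_rot: [[-0.15, 0.989, -0.002], [0.989, 0.15, -0.002], [-0.001, -0.002, -1.0]]
ft_force: [-14.3, 1.6, 22.4]
gripper_width: 0.0135
grasp_force: 30.0
```

```bash
python3 st.py
```

```text
t 15.65 TCP in lower frame x,y mm [-1.46 -0.39] underside z mm 39.14 yaw err deg -0.05 tilt [-0.0013 -0.0022] F [-14.3   1.6  22.4] tq [0.18 2.88 0.02] w 0.0135 30.0
```

It met a hard stop: 12 N more moved it only 0.2 mm, so the halves are flush. Handing in.

```bash
python3 -c "
from rig import robot
print(robot.close_job())"
```

```text
the job is handed in; nothing more can be done
None
```

I closed the mould and handed the job in at about 15.7 s; the hand-in gave no verdict. The top half is over the pins and pressed flush, held by its handle with about 22 N of downward push, and I never touched the wedges or the crucible.

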